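Seat the carrier plate of a kitchen scale on its three balls

TASK

Put the bare metal carrier plate back onto the kitchen scale: push its deep-skirted edge against the scale's sprung roller until the opposite edge clears the two hooks, lower it onto the three balls and let go so that the spring draws it home under the hooks. It must end level and fully down in its seats on all three balls, let go. Feel your way and be gentle: the scale must never be pressed or pushed harder than about 25 N, and the things standing around must not be moved.

Things in the scene. Friction and masses are not known exactly. Their poses are not given: they have to be found in the camera images.
- plate: Loose bare-metal carrier plate, about 0.4 kg, like an upside-down shallow tray, 124 (its x) x 116 (y) mm. Origin: centre, level with the skirts' feet (z 0 on the worktop). Web 4.5 mm thick, top at z 22. Skirts go down to z 0 along the +x edge and both y edges; the -x edge has none, so the web lies open there (z 17.5 to 22). Starts on the worktop left of the scale.
- boss (a point): Centre of the plate's solid flat-sided boss, at plate (0, 0, 38): 46 (x) x 22 (y) x 32 mm high, z 22 to 54, on a 1.5 mm thin foot flange. Grip it across the 22 mm, from above.
- seats (a point): Point under the plate, plate (0, 0, 10.9), level with the flat lands of its three seats. Each seat is a 90-degree V-groove with a 12 mm wide mouth: two at plate x +38, y -34 and +34 (grooves along y; flat land on either side in x), one at x -38, y 0 (groove along x).
- skirt_edge (a point): Middle of the plate's +x edge, plate (62, 0, 17): below this point the skirt is upright down to z 0, above it a 45-degree bevel rises to the top. This edge goes against the roller.
- scale: Kitchen scale, fixed, white housing 262 (x) x 150 (y) mm, deck 30 mm high. Origin under its centre at worktop level, x away from its dark display. Its bare-metal weighing head (balls, hooks, roller) is clamped in a slot ANYWHERE from -15 to +15 mm along scale x (never off in y, never turned). That offset is not reported: feel or see it. The points below are for offset 0; true places shift along x by it.
- home (a point): Where the plate's origin is when home if the head's offset is 0: scale (0, 0, 39). Home, the plate's axes lie along the scale's, skirted +x edge away from the display, held down by the roller on its bevel.
- balls (a point): Middle of the three fixed steel balls (radius 7) at offset 0, scale (0, 0, 46), level with their centres. From here the balls are at (+38, -34), (+38, +34) and (-38, 0) mm in scale x, y.
- hooks (a point): Midway between the ends of the two fixed hooks' lips, underside, at offset 0: scale (-56, 0, 66). Hooks at y -34 and +34, 18 mm wide, lips from x -75 to -56, z 66 to 70, posts at x -75 to -68. They overhang the homed plate's -x edge by 6 mm: lower the plate only when 7 to 9 mm past home in +x, then the web slides under the lips.
- roller_axis (a point): Middle of the free sprung roller at offset 0, scale (62, 0, 62): radius 5, 40 long in y. It moves only along x, 2 N at first touch, +0.55 N per mm, slightly damped, hard stop after 15 mm. With the plate's origin at z 55 (web over the hooks) the skirt meets it 5 mm short of home; 13 mm more (about 9 N) brings the plate 8 mm past home.
- landing (a point): Plate origin when lowered 8 mm past home at offset 0: scale (8, 0, 42). Its two +x seats then rest with their lands on the balls. Let go: the roller pushes it back along -x, the grooves drop 3 mm over the balls and it is home. A spring tower stands behind the roller, scale x +94 to +106 at offset 0, top z 71.
- timer: Bystander: round kitchen timer, 62 mm across, 47 mm high; origin under its centre. Leave it alone.
- tin: Bystander: short food tin, 75 mm across, 58 mm high; origin under its centre. Leave it alone.
- spice_jar: Bystander: spice jar with a cap, 42 mm across, 96 mm high; origin under its centre. Leave it alone.
Things that resemble listed ones, but are neither listed nor needed, are in the scene too. Leave any blue look-alike of the plate alone.

How it is judged:
By the outcome, as a careful person would: the job done as asked, in the order asked, and still so for the second after the job is handed in, with the robot touching nothing.
It also fails if it takes over 54 s, if anything falls off the work surface, if the arm or the gripper's body presses on something with over 40 N, if the wrist force passes 120 N, or if a joint passes its speed limit or range.

ROBOT

A 7-joint arm with a two-finger parallel gripper is mounted at the origin on a cart in front of the work surface, level with it; the furniture and walls round the work are solid. World frame = base frame: x ahead of the robot, y to its left, z up, the work surface at z = 0. Lengths are in m, angles in degrees, forces in N, time in s.
With the tool pointing down it reaches from about 0.425 to 0.875 m from the base axis. Payload 4.7 kg.
Tool frame: the origin (TCP) lies midway between the tips of the shut fingers; the grasp point (between the pads) lies 19 mm behind it (manip.pinch_z is the distance from the TCP to the grasp point, in m); z points along the fingers, x is the direction in which the jaws open and shut, and the axes are right-handed (so a half turn about z gives the same grasp; the last joint's range is limited). The gripper opens to 85 mm and grips with 20 to 120 N. Pads are 22 mm wide; open, the fingers measure 114 mm over their backs; the gripper's body (76 mm by 85 mm) begins 54 mm behind the grasp point. The pads swing forward as they close: fully open they stand 13 mm farther back than shut.
Start: joints at [68.188, 18.392, -4.016, 83.108, 1.295, 78.541, -3.26], TCP at [0.25, -0.6, 0.198] pointing down, gripper open.
Joint ranges: [-163.93, 163.93], [-17.29, 119.83], [-79.2, 71.16], [3.27, 140.29], [-89.18, 269.18], [5.43, 117.66], [-154.24, 154.24]. Speed limits (degrees/s): [147.25, 147.25, 180, 180, 180, 180, 180].

INTERFACE

Orientations are given as a 3x3 rotation matrix whose columns are the frame's x, y, z axes.
In Python, from cell import manip gives the robot as it stands. The module is installed in compiled form; this text tells all that it offers.
- The arm moves only by the tool arm_command, never from a script. Its argument "commands" is a list that holds one entry, the list of rows, each a list of 7 numbers: the turn, a rotation vector about the world's x, y, z in units of 8 degrees (1.0 is 8 degrees), then the shift along the world's x, y, z in units of 25 mm (1.0 is 25 mm), then the opening, from 0 (shut) to 1 (fully open). In form: [[[ax, ay, az, dx, dy, dz, grip], ...]]. A call has 1 to 12 rows; each row shifts and turns the commanded pose from where the row before left it; what a row does not reach is not made up. A row lasts 1/10 s, in which the tool goes at most 50 mm and 8.59 degrees, less where a joint would pass 70% of its speed; a pose out of reach is approached as far as the arm can. A call is refused whole if a number of a shift passes 1 or a number of a turn 1, either way. A call with a gripper value outside its range is refused whole. The fingers move at their own pace and stop on an object; "squeeze" is the grip in N (left out, the last holds). Time passes only in rows, so rows that do not move let the fingers close. It gives the time, the measured TCP pose, the force and the opening at its end, in the units of the state.
- manip.get_state(): the state, without advancing time (a new reading comes with each control period).
- manip.grab_frame(name): name is "scene" or "top"; returns a dict with "img" (420x560x3 uint8, blue, green, red), "depth" (420x560 float32, m along the optical axis (not along the pixel's ray), 0 where there is no reading), "K" (3x3 intrinsics, pixels), "extrinsics" (4x4, takes a point from world to camera coordinates). Camera axes: x right, y down, z forward; pixel columns grow to the right and rows downward; lengths in m; the calibration is good to about 2 mm. A picture is of the moment at which its call begins.
- manip.close_job(): hands the job in, once; it reports no verdict.
The state is a dict: "time_s": time; "qpos": joint angles; "qd": joint speeds; "tau": joint torques, N m; "ee_pos": TCP position; "tool_rot": TCP orientation; "wrist_force": force on the tool from outside, world axes, zero at the start; "ft_torque": the same for the moment, N m; "grip_width": opening from 0.0 (shut) to 1.0 (fully open).
Only numpy, scipy, OpenCV 4.12 (cv2) and the standard library are available. Lean on these libraries where they do the work, as an engineer would, in place of code of your own. Each camera call takes 0.05 s, during which the arm holds its last target.

## Working session

There is one attempt and no reset: what is moved stays moved. The work goes in short steps, Python scripts to look and compute and a tool call to move; the robot and the scene stay as the last step left them, time stands still between calls to the robot, and variables do not carry over. Pictures are saved under pics/ and viewed, and the job is handed in when it is done.

Besides the shell and the picture viewer there is one more tool, called after "Emit:" as name(argument=value, ...) on one line, values as JSON. arm_command: Moves the arm, as the interface text tells. Its arguments: {"type":"object","properties":{"commands":{"type":"array"},"squeeze":{"type":"number"}},"required":["commands"]}

```bash
mkdir -p pics; ls; cat > h.py <<'E'
from cell import manip
import numpy as np, cv2
def grab(n):
    f=manip.grab_frame(n); np.savez('last_%s.npz'%n,**f); return f
def load(n): return dict(np.load('last_%s.npz'%n))
def pts(f):
    K=f['K'];E=f['extrinsics'];d=f['depth'];h,w=d.shape
    u,v=np.meshgrid(np.arange(w),np.arange(h))
    c=np.stack([(u-K[0,2])/K[0,0]*d,(v-K[1,2])/K[1,1]*d,d],-1)
    return (c-E[:3,3])@E[:3,:3]
def proj(f,p):
    c=np.asarray(p)@f['extrinsics'][:3,:3].T+f['extrinsics'][:3,3]
    return (c@f['K'].T)[...,:2]/c[...,2:]
def ray(f,uv,z):
    K=f['K'];E=f['extrinsics'];R=E[:3,:3]
    d=R.T@np.linalg.inv(K)@np.array([uv[0],uv[1],1.]);o=-R.T@E[:3,3]
    return o+d*(z-o[2])/d[2]
E
python3 - <<'E'
from h import *
s=manip.get_state();print(s)
for n in('scene','top'):
    f=grab(n);cv2.imwrite('pics/%s0.png'%n,f['img']);print(n,f['K'],f['extrinsics'])
E
```

```text
pics
{'time_s': 0.0, 'qpos': array([68.18787034, 18.44194368, -4.01525824, 83.1764242 ,  1.29177441,
       78.54074221, -3.26177432]), 'qd': array([-0.0665999 ,  0.0508545 , -0.00691609, -0.02282416, -0.0672689 ,
        0.01171278,  0.12284242]), 'tau': array([ 7.88947782e-04, -4.93570840e+01, -3.81861767e-01, -3.14333653e+01,
        1.28723899e-02,  1.12190901e-02,  9.16374347e-06]), 'ee_pos': array([ 0.24973088, -0.59944201,  0.19667749]), 'tool_rot': array([[ 3.84604440e-01, -9.23081128e-01, -8.09597391e-04],
       [-9.23079337e-01, -3.84605289e-01,  1.81899400e-03],
       [-1.99045447e-03,  4.77294550e-05, -9.99998018e-01]]), 'wrist_force': array([-1.13917547,  0.49138229, -0.05111241]), 'ft_torque': array([-0.03443532,  0.03811541, -0.01711609]), 'grip_width': 1.0020537130907037}
scene [[504.7605369    0.         281.85003657]
 [  0.         504.7605369  206.63520975]
 [  0.           0.           1.        ]] [[-0.49355976 -0.86970411  0.00367776  0.37318206]
 [-0.43186906  0.24141212 -0.86902779  0.28258745]
 [ 0.75490918 -0.43050546 -0.49474961  0.76342527]
 [ 0.          0.          0.          1.        ]]
top [[505.13701562   0.         282.49677184]
 [  0.         505.13701562 210.49558731]
 [  0.           0.           1.        ]] [[-0.01922637 -0.99978469  0.00780482  0.12057292]
 [-0.99706583  0.0185944  -0.07425613  0.57486173]
 [ 0.07409502 -0.0092096  -0.99720866  1.43245476]
 [ 0.          0.          0.          1.        ]]
```

View pics/scene0.png

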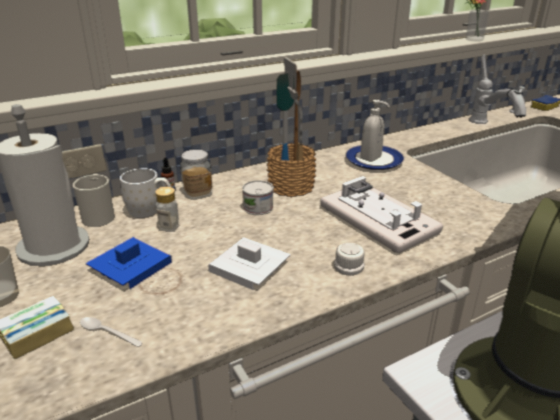

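View pics/top0.png

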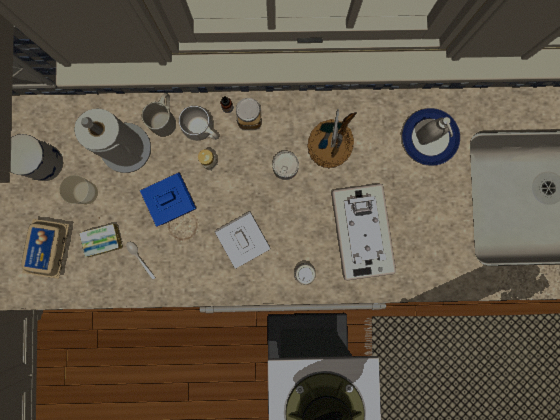

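The top view shows the bare plate at (243,240), its blue look-alike at (168,198) and the scale at (363,232), with the dark display at its near end (362,270). The timer is at (305,274), the tin at (285,165) and the spice jar at (206,157). I'm choosing the bare-metal plate at (243,240) and will check it in a crop.

```bash
python3 - <<'E'
from h import *
f=load('top');P=pts(f)
a=f['img'][195:285,205:285];b=f['img'][175:285,320:405]
a=cv2.resize(a,(390,440),interpolation=cv2.INTER_CUBIC);b=cv2.resize(b,(340,440),interpolation=cv2.INTER_CUBIC)
cv2.imwrite('pics/crop0.png',np.hstack([a,b]))
g=load('scene')
a=g['img'][225:295,200:300];b=g['img'][170:250,310:450]
cv2.imwrite('pics/crop1.png',np.vstack([cv2.resize(a,(400,280),interpolation=cv2.INTER_CUBIC),cv2.resize(b,(400,229),interpolation=cv2.INTER_CUBIC)]))
for uv in[(243,225),(240,240),(225,243),(262,245),(340,230),(385,230),(363,260),(362,208),(168,185)]:
    print(uv,P[uv[1],uv[0]].round(4))
E
```

```text
(243, 225) [0.5374 0.2238 0.0206]
(240, 240) [0.4941 0.2306 0.0516]
(225, 243) [0.4869 0.2763 0.017 ]
(262, 245) [0.4791 0.1703 0.0195]
(340, 230) [ 0.5176 -0.0534  0.0286]
(385, 230) [ 0.5149 -0.1809  0.0342]
(363, 260) [ 0.4311 -0.1158  0.0329]
(362, 208) [ 0.579  -0.1174  0.0339]
(168, 185) [0.6573 0.439  0.0178]
```

View pics/crop0.png

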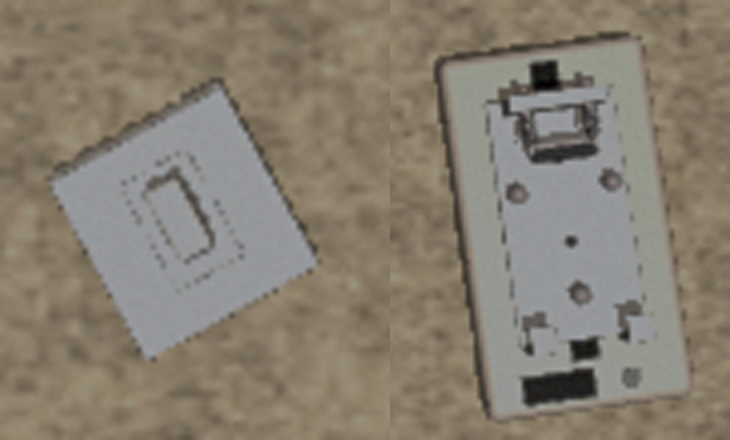

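View pics/crop1.png

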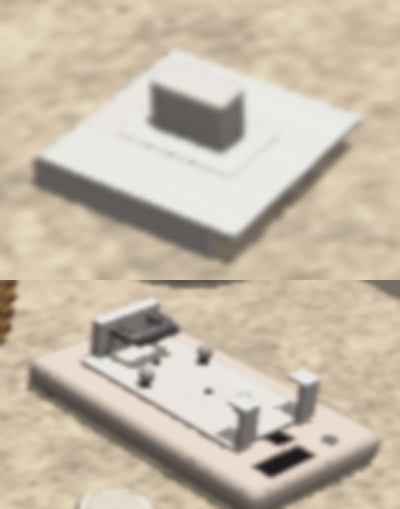

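The crop confirms the grey-metal plate. The dark bevel strip is on its far edge (top crop 50,180 to 220,80), so plate +x points away from the robot, turned towards +y. The opposite edge is open, with a shadow gap in the scene crop. The scale's hooks are at the near end and the roller and tower at the far end. Next I'll measure.

```bash
python3 - <<'E'
from h import *
f=load('top');P=pts(f);img=f['img']
print('cam',-f['extrinsics'][:3,:3].T@f['extrinsics'][:3,3])
hsv=cv2.cvtColor(img,cv2.COLOR_BGR2HSV)
print(hsv[230,225],hsv[245,262],hsv[220,280],hsv[230,340],hsv[230,385],hsv[225,360])
def rect(m,box,z,name):
    mm=np.zeros_like(m);x0,y0,x1,y1=box;mm[y0:y1,x0:x1]=m[y0:y1,x0:x1]
    mm=cv2.morphologyEx(mm,cv2.MORPH_CLOSE,np.ones((5,5),np.uint8))
    cs,_=cv2.findContours(mm,cv2.RETR_EXTERNAL,cv2.CHAIN_APPROX_NONE);c=max(cs,key=cv2.contourArea)
    w=np.array([ray(f,p[0],z)[:2] for p in c])
    r=cv2.minAreaRect((w*1000).astype(np.float32));print(name,r);print(cv2.boxPoints(r).round(1).tolist());return r
m=((hsv[...,1]<45)&(hsv[...,2]>115)).astype(np.uint8)*255
cv2.imwrite('pics/mask0.png',m[170:290,200:410])
rect(m,(205,195,285,285),.022,'plate')
# by height
H=((P[...,2]>.010)&(P[...,2]<.12)).astype(np.uint8)*255
rect(H,(325,175,405,288),.030,'scaleH')
rect(H,(205,195,285,285),.022,'plateH')
B=((P[...,2]>.042)&(P[...,2]<.12)).astype(np.uint8)*255
rect(B,(215,205,275,275),.054,'boss')
for n,b in(('timer',(285,255,325,295)),('tin',(265,145,305,185)),('jar',(195,145,220,170))):
    rect(H,b,.05,n)
mm=B[175:285,320:405]; q=P[175:285,320:405]
n,l,st,ce=cv2.connectedComponentsWithStats(mm)
for i in range(1,n):
    if st[i,4]>3: k=l==i; print(st[i],q[k].mean(0).round(4),q[k].min(0).round(4),q[k].max(0).round(4))
E
```

```text
cam [0.46935541 0.12305009 1.47020225]
[120   3 153] [105   7 152] [ 18  65 138] [ 38  14 151] [ 35  20 152] [102   8 154]
plate ((494.1970520019531, 226.7435302734375), (121.38374328613281, 115.97462463378906), 28.399974822998047)
[[413.20001220703125, 248.89999389648438], [468.3999938964844, 146.89999389648438], [575.2000122070312, 204.60000610351562], [520.0, 306.6000061035156]]
scaleH ((512.5468139648438, -119.1342544555664), (260.2435302734375, 150.00379943847656), 6.590456962585449)
[[374.70001220703125, -59.599998474121094], [391.8999938964844, -208.60000610351562], [650.4000244140625, -178.6999969482422], [633.2000122070312, -29.700000762939453]]
plateH ((495.6526794433594, 227.16012573242188), (123.43618774414062, 115.8739242553711), 28.21539878845215)
[[413.8999938964844, 249.0], [468.70001220703125, 146.89999389648438], [577.4000244140625, 205.3000030517578], [522.5999755859375, 307.3999938964844]]
boss ((495.6628112792969, 226.83338928222656), (45.76879119873047, 21.936092376708984), 28.26761245727539)
[[470.29998779296875, 225.6999969482422], [480.70001220703125, 206.300
[... 658 characters left out ...]

[[691.0, 316.0], [718.9000244140625, 287.1000061035156], [761.2999877929688, 328.0], [733.4000244140625, 356.8999938964844]]
[ 28  20  26  21 270] [ 0.5862 -0.1106  0.0652] [ 0.5573 -0.1438  0.0437] [ 0.613  -0.0759  0.0773]
[53 43  5  5 21] [ 0.5432 -0.1504  0.0497] [ 0.5376 -0.1563  0.0447] [ 0.5491 -0.1455  0.0567]
[30 46  4  5 16] [ 0.5354 -0.0832  0.0501] [ 0.5303 -0.0883  0.0427] [ 0.5416 -0.079   0.0544]
[45 71  5  5 19] [ 0.4644 -0.126   0.0483] [ 0.4592 -0.1309  0.0435] [ 0.4705 -0.1204  0.053 ]
[58 78  8  8 50] [ 0.4404 -0.1625  0.0671] [ 0.4309 -0.1716  0.0446] [ 0.4504 -0.1542  0.0755]
[34 81  8  8 48] [ 0.4324 -0.0952  0.0681] [ 0.4239 -0.1046  0.0463] [ 0.4432 -0.0873  0.0762]
```

View pics/mask0.png

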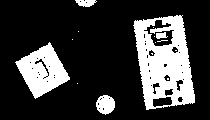

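Measurements agree with the given sizes:
- **Plate:** boss centre (0.4955, 0.227), yaw 28.3°, boss 45.8 x 21.9 mm.
- **Scale:** centre (0.5125, -0.119), yaw 6.6°, 260 x 150 mm.
- **Head:** ball centre about (0.502, -0.121), so the offset is about -11 mm.

Next I travel to the plate at height.

Emit:
arm_command(commands=[[[0,0,0.1,0.82,1,0,1],[0,0,0.1,0.82,1,0,1],[0,0,0.1,0.82,1,0,1],[0,0,0.1,0.82,1,0,1],[0,0,0.1,0.82,1,0,1],[0,0,0.1,0.82,1,0,1],[0,0,0.11,0.82,1,0,1],[0,0,0,0.82,1,0,1],[0,0,0,0.82,1,0,1],[0,0,0,0.82,1,0,1],[0,0,0,0.82,1,0,1],[0,0,0,0.8,1,0,1]]])

```text
time_s: 1.3
ee_pos: [0.4959, -0.2988, 0.1974]
tool_rot: [[0.474, -0.88, -0.001], [-0.88, -0.474, 0.0], [-0.001, 0.0, -1.0]]
wrist_force: [-0.0, -0.4, 0.6]
grip_width: 0.999
```

Emit:
arm_command(commands=[[[0,0,0,0,1,0,1],[0,0,0,0,1,0,1],[0,0,0,0,1,0,1],[0,0,0,0,1,0,1],[0,0,0,0,1,0,1],[0,0,0,0,1,0,1],[0,0,0,0,1,0,1],[0,0,0,0,1,0,1],[0,0,0,0,1,0,1],[0,0,0,0,1,0,1],[0,0,0,0,1,0,1],[0,0,0,0,1,0,1]]])

```text
time_s: 2.5
ee_pos: [0.495, 0.001, 0.1975]
tool_rot: [[0.474, -0.881, -0.001], [-0.881, -0.474, -0.0], [-0.0, 0.001, -1.0]]
wrist_force: [1.0, -0.3, 0.0]
grip_width: 1.002
```

Emit:
arm_command(commands=[[[0,0,0,0,1,0,1],[0,0,0,0,1,-0.2,0.9],[0,0,0,0,1,-0.4,0.8],[0,0,0,0,1,-0.6,0.7],[0,0,0,0,1,-0.6,0.6],[0,0,0,0,1,-0.6,0.6],[0,0,0,0,1,-0.6,0.6],[0,0,0,0,1,-0.1,0.6],[0,0,0,0,0.8,0,0.6],[0,0,0,0,0.3,0,0.6],[0,0,0,0,0,0,0.6],[0,0,0,0,0,0,0.6]]])

```text
time_s: 3.7
ee_pos: [0.4957, 0.2262, 0.1202]
tool_rot: [[0.473, -0.881, -0.0], [-0.881, -0.473, -0.001], [0.001, 0.001, -1.0]]
wrist_force: [-0.1, -0.9, -0.1]
grip_width: 0.601
```

```bash
python3 - <<'E'
from h import *
s=manip.get_state();print(s['time_s'],s['ee_pos'],s['tool_rot'],s['wrist_force'],s['qpos'],s['grip_width'])
R=s['tool_rot'];print('yaw',np.degrees(np.arctan2(R[1,0],R[0,0])))
print((np.array([.4955,.227,.028])-s['ee_pos'])/.025)
E
```

```text
3.7 [0.49567949 0.22619171 0.1201829 ] [[ 4.73208033e-01 -8.80950673e-01 -2.63646277e-04]
 [-8.80950331e-01 -4.73207528e-01 -1.07232925e-03]
 [ 8.19909771e-04  7.39694090e-04 -9.99999390e-01]] [-0.12205167 -0.85851662 -0.07445706] [ 11.50658519  12.85428788 -43.47922106 102.64696559   9.53319669
  68.27197203 -96.56891053] 0.6008189354217193
yaw -61.75725043868618
[-0.00717971  0.03233143 -3.68731594]
```

Emit:
arm_command(commands=[[[0,0,0,0,0.03,-0.6,0.6],[0,0,0,0,0,-0.6,0.6],[0,0,0,0,0,-0.6,0.6],[0,0,0,0,0,-0.6,0.6],[0,0,0,0,0,-0.5,0.6],[0,0,0,0,0,-0.4,0.6],[0,0,0,0,0,-0.3,0.6],[0,0,0,0,0,-0.08,0.6],[0,0,0,0,0,0,0.6],[0,0,0,0,0,0,0.6]]], squeeze=30)

```text
time_s: 4.7
ee_pos: [0.496, 0.2285, 0.0289]
tool_rot: [[0.474, -0.88, 0.001], [-0.88, -0.474, 0.0], [0.0, -0.001, -1.0]]
wrist_force: [-1.0, 0.0, 1.1]
grip_width: 0.596
```

```bash
python3 - <<'E'
from h import *
s=manip.get_state();print(s['time_s'],s['ee_pos'],s['wrist_force'])
f=grab('scene');g=grab('top')
cv2.imwrite('pics/g1.png',np.hstack([cv2.resize(f['img'][190:300,180:320],(400,314)),cv2.resize(g['img'][190:290,195:295],(314,314))]))
E
```

```text
4.7 [0.49596662 0.22850763 0.02889724] [-0.96650687  0.04130469  1.07243455]
```

View pics/g1.png

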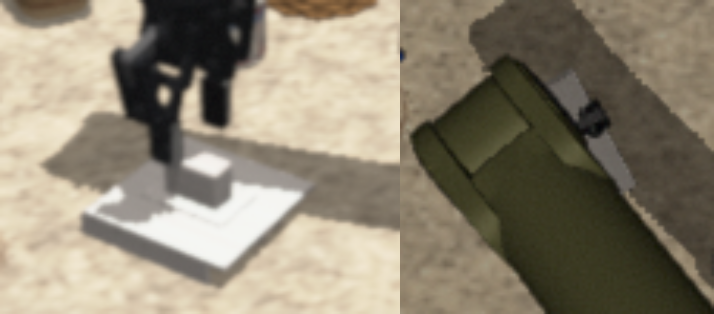

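The scene crop shows the two fingers straddling the boss (left finger 165,150; right finger behind it at 215,115). Closing now.

Emit:
arm_command(commands=[[[0,0,0,0,0,0,0.4],[0,0,0,0,0,0,0.32],[0,0,0,0,0,0,0.28],[0,0,0,0,0,0,0.2],[0,0,0,0,0,0,0],[0,0,0,0,0,0,0],[0,0,0,0,0,0,0]]], squeeze=30)

```text
time_s: 5.5
ee_pos: [0.4955, 0.2282, 0.0283]
tool_rot: [[0.474, -0.88, -0.0], [-0.88, -0.474, -0.0], [0.0, 0.0, -1.0]]
wrist_force: [0.7, -0.7, -0.5]
grip_width: 0.002
```

Emit:
arm_command(commands=[[[0,0,0,0,0,0,0],[0,0,0,0,0,0,0],[0,0,0,0,0,0,0]]], squeeze=100)

```text
time_s: 5.8
ee_pos: [0.4955, 0.2282, 0.0284]
tool_rot: [[0.474, -0.88, 0.0], [-0.88, -0.474, -0.0], [0.0, 0.0, -1.0]]
wrist_force: [0.0, -0.3, -0.0]
grip_width: -0.001
```

The gripper shut fully, so it has missed the boss. I'll look.

```bash
python3 - <<'E'
from h import *
s=manip.get_state();print(s['time_s'],s['ee_pos'],s['wrist_force'],s['grip_width'])
f=grab('scene')
cv2.imwrite('pics/g2.png',cv2.resize(f['img'][170:300,170:330],(800,600),interpolation=cv2.INTER_CUBIC))
p0=load('scene')
for q in([.4955,.227,.054],[.4955,.227,.022],[.4955,.2282,.028]): print(proj(f,q), (proj(f,q)-[170,170])*5)
E
```

```text
5.8 [0.49550462 0.2282111  0.02836638] [ 0.04221622 -0.3381347  -0.03063902] -0.0012950017019199259
[247.66871633 244.73702829] [388.34358167 373.68514144]
[248.13695057 257.79364003] [390.68475285 438.96820015]
[247.51948109 255.54338376] [387.59740546 427.71691878]
```

View pics/g2.png

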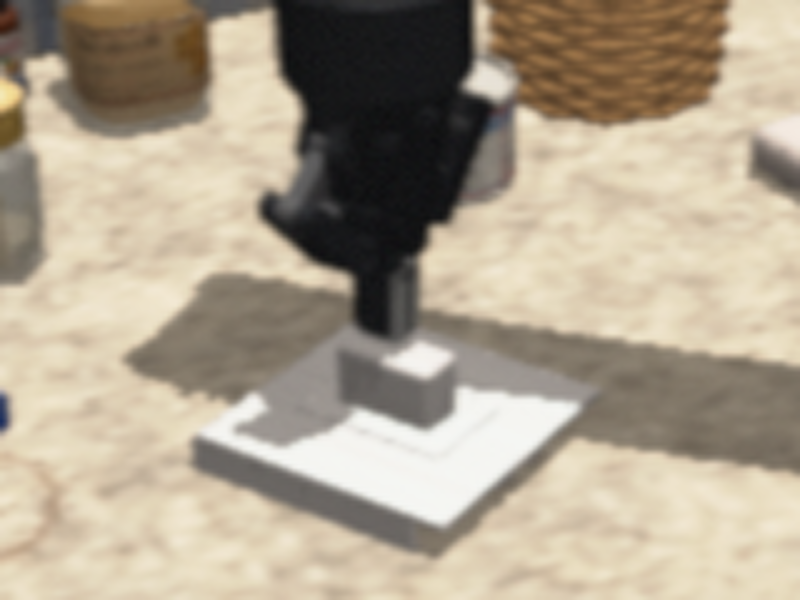

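```bash
python3 - <<'E'
from h import *
f=load('scene');P=pts(f)
for v in range(218,264,3): print(v,P[v,247].round(3),P[v,251].round(3))
print(manip.pinch_z)
k=(P[...,2]>-.2)&(f['depth']>0); k[:, :230]=0;k[:,270:]=0;k[:200]=0;k[243:]=0
g=load('top');Q=pts(g)
E
```

```text
218 [0.476 0.235 0.129] [0.486 0.222 0.12 ]
221 [0.478 0.235 0.121] [0.489 0.221 0.112]
224 [0.478 0.235 0.114] [0.488 0.222 0.105]
227 [0.479 0.235 0.107] [0.486 0.223 0.1  ]
230 [0.484 0.233 0.097] [0.488 0.222 0.092]
233 [0.483 0.233 0.091] [0.485 0.224 0.087]
236 [0.485 0.233 0.083] [0.487 0.223 0.079]
239 [0.485 0.233 0.075] [0.487 0.223 0.071]
242 [0.487 0.232 0.067] [0.485 0.224 0.066]
245 [0.496 0.228 0.054] [0.493 0.221 0.053]
248 [0.487 0.233 0.053] [0.482 0.226 0.054]
251 [0.485 0.234 0.048] [0.476 0.23  0.052]
254 [0.485 0.234 0.04 ] [0.476 0.229 0.044]
257 [0.487 0.234 0.032] [0.478 0.229 0.035]
260 [0.487 0.234 0.024] [0.478 0.229 0.028]
263 [0.481 0.237 0.022] [0.473 0.232 0.025]
0.0187
```

Depth puts the shut fingertips at z of about 0.062, just above the boss top (0.054), at the right x and y. The reported TCP z is 0.028, so reported z is about 34 mm lower than the camera says. The empty grip and zero force agree with the camera. I'll settle it by feel: lower the shut fingers gently until they touch the boss top, whose height is known.

Emit:
arm_command(commands=[[[0,0,0,0,0,-0.08,0],[0,0,0,0,0,-0.08,0],[0,0,0,0,0,0,0]]], squeeze=30)

```text
time_s: 6.15
ee_pos: [0.4952, 0.228, 0.0239]
tool_rot: [[0.474, -0.88, -0.001], [-0.88, -0.474, -0.0], [-0.0, 0.001, -1.0]]
wrist_force: [-1.1, -0.2, -0.4]
grip_width: -0.004
```

Emit:
arm_command(commands=[[[0,0,0,0,0,-0.04,0],[0,0,0,0,0,-0.04,0],[0,0,0,0,0,0,0]]])

```text
time_s: 6.45
ee_pos: [0.4953, 0.2282, 0.0222]
tool_rot: [[0.474, -0.88, -0.0], [-0.88, -0.474, -0.0], [-0.0, 0.0, -1.0]]
wrist_force: [0.1, 0.1, -0.3]
grip_width: -0.006
```

Emit:
arm_command(commands=[[[0,0,0,0,0,-0.04,0],[0,0,0,0,0,0,0]]])

```text
time_s: 6.65
ee_pos: [0.4954, 0.2282, 0.0213]
tool_rot: [[0.474, -0.88, -0.0], [-0.88, -0.474, -0.0], [0.0, 0.0, -1.0]]
wrist_force: [0.9, -0.2, 0.4]
grip_width: 0.003
```

Emit:
arm_command(commands=[[[0,0,0,0,0,-0.04,0],[0,0,0,0,0,0,0]]])

```text
time_s: 6.85
ee_pos: [0.4956, 0.2283, 0.0207]
tool_rot: [[0.474, -0.88, 0.0], [-0.88, -0.474, -0.0], [0.0, -0.0, -1.0]]
wrist_force: [-1.4, -1.1, 3.5]
grip_width: 0.0
```

Emit:
arm_command(commands=[[[0,0,0,0,0,-0.04,0],[0,0,0,0,0,0,0]]])

```text
time_s: 7.05
ee_pos: [0.4956, 0.2283, 0.0206]
tool_rot: [[0.474, -0.88, 0.0], [-0.88, -0.474, -0.001], [0.001, 0.0, -1.0]]
wrist_force: [-3.7, -1.5, 10.2]
grip_width: 0.002
```

Emit:
arm_command(commands=[[[0,0,0,0,0,-0.04,0],[0,0,0,0,0,0,0]]])

```text
time_s: 7.25
ee_pos: [0.4957, 0.2283, 0.0205]
tool_rot: [[0.474, -0.88, 0.0], [-0.88, -0.474, -0.002], [0.002, 0.0, -1.0]]
wrist_force: [-5.8, -2.7, 16.4]
grip_width: -0.003
```

Contact felt at reported z 0.0207 with the boss top at 0.054, so true z is reported z plus 33 mm (matches the camera). I'll back off, open, and descend to the true grasp height.

Emit:
arm_command(commands=[[[0,0,0,0,0,0.16,0],[0,0,0,0,0,0.16,0.2],[0,0,0,0,0,0,0.6],[0,0,0,0,0,0,0.6],[0,0,0,0,0,0,0.6],[0,0,0,0,0,-0.1,0.6],[0,0,0,0,0,-0.2,0.6],[0,0,0,0,0,-0.2,0.6],[0,0,0,0,0,0,0.6]]])

```text
time_s: 8.15
ee_pos: [0.4946, 0.2279, 0.0127]
tool_rot: [[0.474, -0.88, -0.002], [-0.88, -0.474, -0.001], [-0.0, 0.002, -1.0]]
wrist_force: [0.0, -0.3, -0.5]
grip_width: 0.601
```

Emit:
arm_command(commands=[[[0,0,0,0,0,-0.2,0.6],[0,0,0,0,0,-0.2,0.6],[0,0,0,0,0,-0.16,0.6],[0,0,0,0,0,0,0.6]]])

```text
time_s: 8.55
ee_pos: [0.4949, 0.2279, -0.001]
tool_rot: [[0.474, -0.88, -0.001], [-0.88, -0.474, -0.001], [-0.0, 0.001, -1.0]]
wrist_force: [0.7, -0.5, 0.1]
grip_width: 0.597
```

Emit:
arm_command(commands=[[[0,0,0,0,0,-0.12,0.6],[0,0,0,0,0,-0.08,0.6],[0,0,0,0,0,0,0.6]]])

```text
time_s: 8.85
ee_pos: [0.4953, 0.2281, -0.0054]
tool_rot: [[0.474, -0.88, -0.0], [-0.88, -0.474, -0.0], [-0.0, 0.0, -1.0]]
wrist_force: [-0.2, -0.4, 0.1]
grip_width: 0.599
```

Emit:
arm_command(commands=[[[0,0,0,0,0,0,0.4],[0,0,0,0,0,0,0.32],[0,0,0,0,0,0,0.28],[0,0,0,0,0,0,0.2],[0,0,0,0,0,0,0],[0,0,0,0,0,0,0]]], squeeze=30)

```text
time_s: 9.45
ee_pos: [0.496, 0.2278, -0.0048]
tool_rot: [[0.474, -0.881, 0.001], [-0.881, -0.474, -0.001], [0.001, -0.0, -1.0]]
wrist_force: [0.6, -2.1, 3.3]
grip_width: 0.251
```

Emit:
arm_command(commands=[[[0,0,0,0,0,0,0],[0,0,0,0,0,0,0]]], squeeze=100)

```text
time_s: 9.65
ee_pos: [0.4961, 0.2281, -0.0046]
tool_rot: [[0.474, -0.881, 0.001], [-0.881, -0.474, -0.0], [0.001, -0.001, -1.0]]
wrist_force: [0.5, -1.4, 4.8]
grip_width: 0.238
```

It holds at 21 mm opening, matching the boss. Lifting.

Emit:
arm_command(commands=[[[0,0,0,0,0,0.1,0],[0,0,0,0,0,0.3,0],[0,0,0,0,0,0.6,0],[0,0,0,0,0,0.8,0],[0,0,0,0,0,0.8,0],[0,0,0,0,0,0.8,0],[0,0,0,0,0,0.7,0],[0,0,0,0,0,0.3,0],[0,0,0,0,0,0,0]]], squeeze=100)

```text
time_s: 10.55
ee_pos: [0.4961, 0.2288, 0.1063]
tool_rot: [[0.474, -0.88, 0.002], [-0.88, -0.474, 0.001], [0.001, -0.002, -1.0]]
wrist_force: [0.8, 0.9, -5.3]
grip_width: 0.235
```

Emit:
arm_command(commands=[[[0,0,-0.3,0,-0.4,0,0],[0,0,-0.4,-0.1,-0.8,0,0],[0,0,-0.4,-0.1,-1,0,0],[0,0,-0.4,-0.1,-1,0,0],[0,0,-0.4,-0.1,-1,0,0],[0,0,-0.4,-0.1,-1,0,0],[0,0,-0.4,-0.06,-1,0,0],[0,0,0,0,-1,0,0],[0,0,0,0,-1,0,0],[0,0,0,0,-1,0,0]]])

```text
time_s: 11.55
ee_pos: [0.4797, -0.0048, 0.1039]
tool_rot: [[0.112, -0.994, -0.002], [-0.994, -0.112, -0.001], [0.0, 0.002, -1.0]]
wrist_force: [-0.0, -0.9, -3.9]
grip_width: 0.237
```

Emit:
arm_command(commands=[[[0,0,0,0,-1,0,0],[0,0,0,0,-1,0,0],[0,0,0,0,-1,0,0],[0,0,0,0,-1,0,0],[0,0,0,0,-0.6,0,0],[0,0,0,0,-0.28,0,0],[0,0,0,0,0,0,0],[0,0,0,0,0,0,0]]])

```text
time_s: 12.35
ee_pos: [0.4813, -0.1225, 0.1047]
tool_rot: [[0.117, -0.993, -0.0], [-0.993, -0.117, 0.001], [-0.001, 0.0, -1.0]]
wrist_force: [0.1, 0.8, -5.3]
grip_width: 0.235
```

```bash
python3 - <<'E'
from h import *
s=manip.get_state();print(s['time_s'],s['ee_pos'],s['wrist_force'],s['ft_torque'],s['grip_width'])
R=s['tool_rot'];print('yaw',np.degrees(np.arctan2(R[1,0],R[0,0]))+90)
f=grab('scene');g=grab('top')
cv2.imwrite('pics/h1.png',cv2.resize(f['img'][130:260,300:460],(800,600),interpolation=cv2.INTER_CUBIC))
cv2.imwrite('pics/h2.png',cv2.resize(g['img'][170:290,310:420],(550,600),interpolation=cv2.INTER_CUBIC))
E
```

```text
12.35 [ 0.48134621 -0.12252722  0.10468607] [ 0.14185195  0.80519356 -5.29702077] [ 0.05772753 -0.02032353  0.03938685] 0.23549942683504688
yaw 6.742322573859624
```

View pics/h1.png

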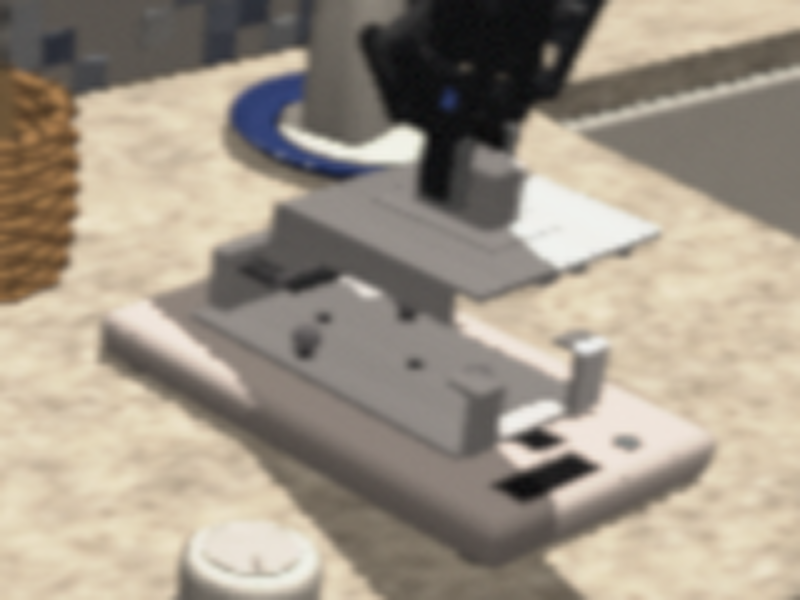

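View pics/h2.png

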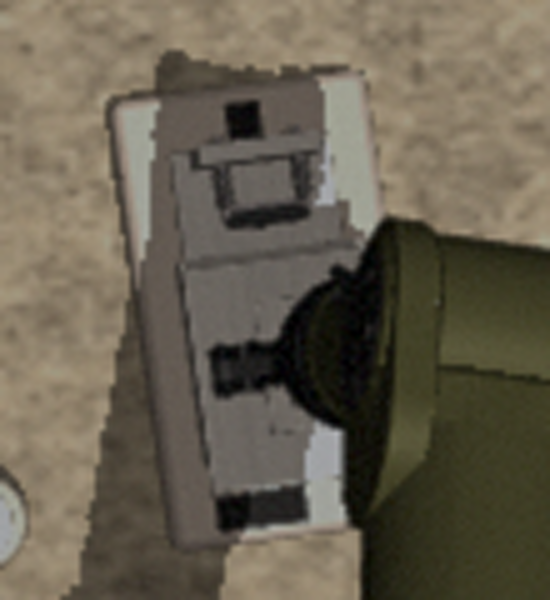

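The plate hangs above the head. The scene crop shows its left corner at about (280,205), near corner (480,297) and right corner (658,233), with the roller beyond. Next I'll measure its height, level and offset from the tool.

```bash
cat > m.py <<'E'
from h import *
def measure(g,f,s):
    out={}
    t=s['ee_pos']
    for n,F in(('top',g),('scene',f)):
        P=pts(F);z0=t[2]+.0046+.022
        k=(np.abs(P[...,2]-z0)<.008)&(np.hypot(P[...,0]-t[0],P[...,1]-t[1])<.1)&(np.hypot(P[...,0]-t[0],P[...,1]-t[1])>.03)
        q=P[k]; 
        d=q-[t[0],t[1],0];A=np.c_[d[:,:2],np.ones(len(d))]
        w=np.ones(len(d),bool)
        for _ in range(4):
            c=np.linalg.lstsq(A[w],d[w,2],rcond=None)[0];r=d[:,2]-A@c;w=np.abs(r)<.003
        print(n,'n',w.sum(),'slope deg',np.degrees(c[:2]).round(2),'origin z',round(c[2]-.022,4),'expected',round(t[2]+.0046,4))
    return
E
python3 - <<'E'
from m import *
s=manip.get_state();f=load('scene');g=load('top')
measure(g,f,s)
a=np.radians(6.74);X=np.array([np.cos(a),np.sin(a),0]);Y=np.array([-X[1],X[0],0])
o=np.array([s['ee_pos'][0],s['ee_pos'][1],s['ee_pos'][2]+.0046])
for n,F,(x0,y0,sx,sy) in(('scene',f,(300,130,5,600/130)),('top',g,(310,170,5,5))):
    for c in((57,58,22),(-62,58,22),(-62,-58,22),(-62,0,22),(62,58,17)):
        p=proj(F,o+X*c[0]/1e3+Y*c[1]/1e3+np.array([0,0,c[2]/1e3])); print(n,c,p.round(1),((p-[x0,y0])*[sx,sy]).round(0))
E
```

```text
top n 674 slope deg [-0.37 -0.16] origin z 0.1078 expected 0.1094
scene n 932 slope deg [ 0.01 -0.02] origin z 0.1096 expected 0.1094
scene (57, 58, 22) [354.5 172.9] [272. 198.]
scene (-62, 58, 22) [394.4 193.3] [472. 292.]
scene (-62, -58, 22) [431.1 178.6] [656. 224.]
scene (-62, 0, 22) [413.3 185.8] [566. 257.]
scene (62, 58, 17) [352.7 174.1] [264. 204.]
top (57, 58, 22) [346.3 223.4] [181. 267.]
top (-62, 58, 22) [352.8 268. ] [214. 490.]
top (-62, -58, 22) [396.2 262. ] [431. 460.]
top (-62, 0, 22) [374.5 265. ] [323. 475.]
top (62, 58, 17) [345.7 221.6] [179. 258.]
```

Height and level agree: origin z 0.1094 predicted, 0.108 to 0.110 seen, tilt under 0.4°. Lowering to origin z of about 0.0565, short of the roller.

Emit:
arm_command(commands=[[[0,0,0,0,-0.06,-0.3,0],[0,0,0,0,0,-0.4,0],[0,0,0,0,0,-0.4,0],[0,0,0,0,0,-0.4,0],[0,0,0,0,0,-0.3,0],[0,0,0,0,0,-0.2,0],[0,0,0,0,0,-0.1,0],[0,0,0,0,0,0,0],[0,0,0,0,0,0,0]]])

```text
time_s: 13.35
ee_pos: [0.4818, -0.1254, 0.0527]
tool_rot: [[0.117, -0.993, 0.001], [-0.993, -0.117, -0.0], [0.0, -0.001, -1.0]]
wrist_force: [-0.2, 0.7, -4.5]
grip_width: 0.236
```

```bash
python3 - <<'E'
from m import *
s=manip.get_state();print(s['time_s'],s['ee_pos'],s['wrist_force'],s['ft_torque'])
f=grab('scene');g=grab('top');measure(g,f,s)
cv2.imwrite('pics/i1.png',cv2.resize(f['img'][130:260,300:460],(800,600),interpolation=cv2.INTER_CUBIC))
E
```

```text
13.35 [ 0.48182711 -0.12538336  0.05268232] [-0.23280116  0.74679457 -4.50264964] [-0.01053478  0.01360664 -0.02575132]
top n 580 slope deg [-0.06  0.29] origin z 0.056 expected 0.0573
scene n 944 slope deg [ 0.11 -0.13] origin z 0.0576 expected 0.0573
```

View pics/i1.png

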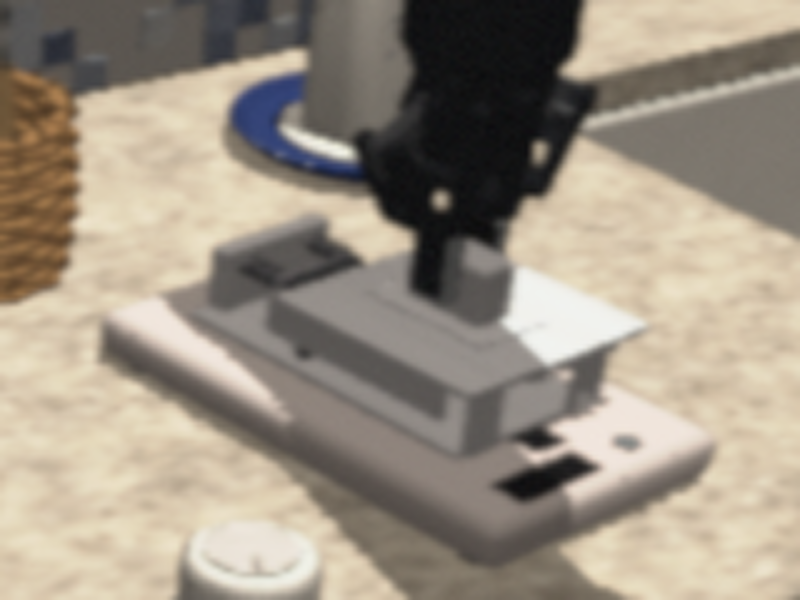

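Emit:
arm_command(commands=[[[0,0,0,0.1,0.03,0,0],[0,0,0,0.1,0.02,0,0],[0,0,0,0.1,0.01,0,0],[0,0,0,0.1,0.01,0,0],[0,0,0,0,0,0,0],[0,0,0,0,0,0,0]]])

```text
time_s: 14.05
ee_pos: [0.4914, -0.1235, 0.0522]
tool_rot: [[0.117, -0.993, -0.0], [-0.993, -0.117, 0.0], [-0.0, 0.0, -1.0]]
wrist_force: [-0.4, -0.3, -5.1]
grip_width: 0.239
```

Emit:
arm_command(commands=[[[0,0,0,0.06,0.007,0,0],[0,0,0,0,0,0,0],[0,0,0,0,0,0,0]]])

```text
time_s: 14.35
ee_pos: [0.493, -0.1233, 0.0523]
tool_rot: [[0.117, -0.993, -0.0], [-0.993, -0.117, -0.0], [0.0, 0.0, -1.0]]
wrist_force: [-0.6, -0.7, -3.8]
grip_width: 0.239
```

Emit:
arm_command(commands=[[[0,0,0,0.06,0.007,0,0],[0,0,0,0,0,0,0],[0,0,0,0,0,0,0]]])

```text
time_s: 14.65
ee_pos: [0.4945, -0.1232, 0.0524]
tool_rot: [[0.117, -0.993, 0.0], [-0.993, -0.117, -0.0], [0.0, -0.0, -1.0]]
wrist_force: [-0.4, 0.5, -4.2]
grip_width: 0.234
```

Emit:
arm_command(commands=[[[0,0,0,0.06,0.007,0,0],[0,0,0,0,0,0,0],[0,0,0,0,0,0,0]]])

```text
time_s: 14.95
ee_pos: [0.496, -0.123, 0.0523]
tool_rot: [[0.117, -0.993, -0.0], [-0.993, -0.117, -0.0], [0.0, 0.0, -1.0]]
wrist_force: [0.2, 0.2, -4.3]
grip_width: 0.237
```

Emit:
arm_command(commands=[[[0,0,0,0.06,0.007,0,0],[0,0,0,0,0,0,0],[0,0,0,0,0,0,0]]])

```text
time_s: 15.25
ee_pos: [0.4975, -0.1228, 0.0523]
tool_rot: [[0.117, -0.993, -0.0], [-0.993, -0.117, 0.0], [-0.0, 0.0, -1.0]]
wrist_force: [-0.1, -0.1, -5.1]
grip_width: 0.236
```

Emit:
arm_command(commands=[[[0,0,0,0.06,0.007,0,0],[0,0,0,0,0,0,0],[0,0,0,0,0,0,0]]])

```text
time_s: 15.55
ee_pos: [0.4983, -0.1227, 0.0521]
tool_rot: [[0.117, -0.993, -0.001], [-0.993, -0.117, -0.0], [-0.0, 0.001, -1.0]]
wrist_force: [-1.8, -0.7, -4.9]
grip_width: 0.238
```

First touch felt at TCP x of about 0.498 (about -2 N). Vision predicted about 0.497, so the offset is confirmed. Target is 13 mm further, x of about 0.511, with about 9 N.

Emit:
arm_command(commands=[[[0,0,0,0.06,0.007,0,0],[0,0,0,0.06,0.007,0,0],[0,0,0,0.06,0.007,0,0],[0,0,0,0.06,0.007,0,0],[0,0,0,0,0,0,0],[0,0,0,0,0,0,0]]])

```text
time_s: 16.15
ee_pos: [0.5039, -0.1221, 0.0519]
tool_rot: [[0.117, -0.993, -0.002], [-0.993, -0.117, -0.0], [-0.0, 0.002, -1.0]]
wrist_force: [-5.2, -1.1, -3.3]
grip_width: 0.236
```

Emit:
arm_command(commands=[[[0,0,0,0.06,0.007,0,0],[0,0,0,0.06,0.007,0,0],[0,0,0,0.06,0.007,0,0],[0,0,0,0,0,0,0],[0,0,0,0,0,0,0]]])

```text
time_s: 16.65
ee_pos: [0.5074, -0.1217, 0.0516]
tool_rot: [[0.116, -0.993, -0.005], [-0.993, -0.116, -0.0], [-0.0, 0.005, -1.0]]
wrist_force: [-6.8, -0.8, -3.7]
grip_width: 0.238
```

Emit:
arm_command(commands=[[[0,-0.02,0,0.06,0.007,0.01,0],[0,-0.02,0,0.05,0.006,0.01,0],[0,0,0,0.04,0.005,0,0],[0,0,0,0,0,0,0],[0,0,0,0,0,0,0]]])

```text
time_s: 17.15
ee_pos: [0.5099, -0.1214, 0.0515]
tool_rot: [[0.116, -0.993, -0.001], [-0.993, -0.116, 0.0], [-0.0, 0.001, -1.0]]
wrist_force: [-8.9, -0.5, -3.8]
grip_width: 0.236
```

```bash
python3 - <<'E'
from m import *
s=manip.get_state();print(s['time_s'],s['ee_pos'],s['tool_rot'][:,2],s['wrist_force'],s['ft_torque'])
f=grab('scene');g=grab('top');measure(g,f,s)
cv2.imwrite('pics/j1.png',cv2.resize(f['img'][130:260,300:460],(800,600),interpolation=cv2.INTER_CUBIC))
cv2.imwrite('pics/j2.png',cv2.resize(g['img'][170:290,310:420],(550,600),interpolation=cv2.INTER_CUBIC))
E
```

```text
17.15 [ 0.50988543 -0.12136897  0.05153457] [-1.45289207e-03  7.27962766e-05 -9.99998942e-01] [-8.93598618 -0.48264389 -3.77961793] [-0.21589394  2.04920027 -0.0207179 ]
top n 564 slope deg [-1.08  0.57] origin z 0.0541 expected 0.0561
scene n 897 slope deg [-0.24 -0.07] origin z 0.0564 expected 0.0561
```

View pics/j1.png

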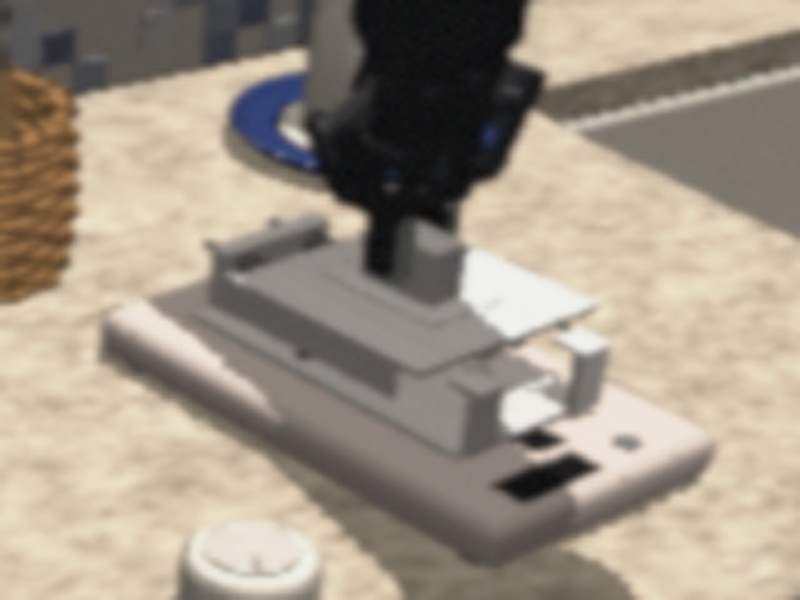

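View pics/j2.png

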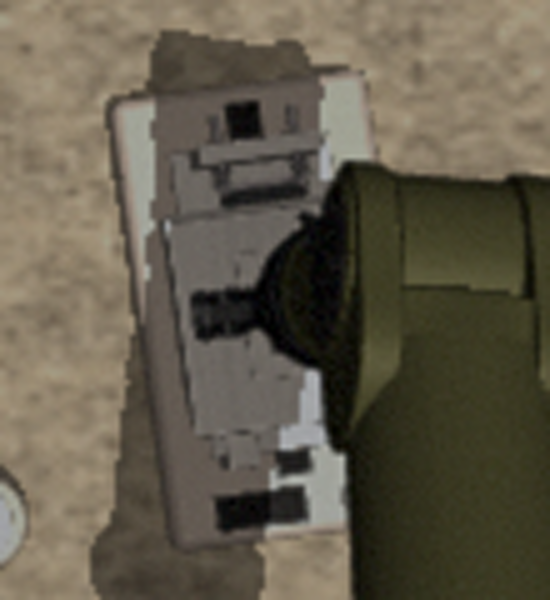

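Clear view: the plate's near edge has passed the hook lips (left lip visible at top crop 238,445). Force is 8.9 N, so travel is 12.5 mm by force, 11.8 mm by touch, and about 8 mm past home by vision. I'll nudge 0.8 mm more and lower.

Emit:
arm_command(commands=[[[0,0,0,0.036,0.004,0,0],[0,0,0,0,0,-0.05,0],[0,0,0,0,0,-0.06,0],[0,0,0,0,0,-0.05,0],[0,0,0,0,0,0,0],[0,0,0,0,0,0,0]]])

```text
time_s: 17.85
ee_pos: [0.5108, -0.1213, 0.0476]
tool_rot: [[0.116, -0.993, -0.001], [-0.993, -0.116, 0.0], [-0.0, 0.001, -1.0]]
wrist_force: [-10.0, -0.3, -2.8]
grip_width: 0.241
```

Emit:
arm_command(commands=[[[0,0,0,0,0,-0.05,0],[0,0,0,0,0,-0.05,0],[0,0,0,0,0,0,0],[0,0,0,0,0,0,0]]])

```text
time_s: 18.25
ee_pos: [0.5107, -0.1213, 0.0451]
tool_rot: [[0.116, -0.993, -0.001], [-0.993, -0.116, -0.0], [-0.0, 0.001, -1.0]]
wrist_force: [-9.0, -0.9, -2.6]
grip_width: 0.237
```

Emit:
arm_command(commands=[[[0,0,0,0,0,-0.05,0],[0,0,0,0,0,-0.05,0],[0,0,0,0,0,0,0],[0,0,0,0,0,0,0]]])

```text
time_s: 18.65
ee_pos: [0.5108, -0.1214, 0.0426]
tool_rot: [[0.116, -0.993, -0.001], [-0.993, -0.116, -0.0], [-0.0, 0.001, -1.0]]
wrist_force: [-8.4, -0.2, -3.1]
grip_width: 0.236
```

No hook contact; the web is past the lips. Continuing down to the balls.

Emit:
arm_command(commands=[[[0,0,0,0,0,-0.05,0],[0,0,0,0,0,-0.05,0],[0,0,0,0,0,-0.03,0],[0,0,0,0,0,0,0],[0,0,0,0,0,0,0]]])

```text
time_s: 19.15
ee_pos: [0.5101, -0.1213, 0.0386]
tool_rot: [[0.116, -0.993, -0.003], [-0.993, -0.116, 0.0], [-0.001, 0.003, -1.0]]
wrist_force: [-8.5, -1.2, -6.6]
grip_width: 0.234
```

Emit:
arm_command(commands=[[[0,0,0,0,0,-0.03,0],[0,0,0,0,0,0,0],[0,0,0,0,0,0,0]]])

```text
time_s: 19.45
ee_pos: [0.51, -0.1212, 0.0377]
tool_rot: [[0.116, -0.993, -0.003], [-0.993, -0.116, 0.0], [-0.001, 0.003, -1.0]]
wrist_force: [-8.1, -1.5, -6.9]
grip_width: 0.235
```

Emit:
arm_command(commands=[[[0,0,0,0,0,-0.03,0],[0,0,0,0,0,0,0],[0,0,0,0,0,0,0]]])

```text
time_s: 19.75
ee_pos: [0.5103, -0.1212, 0.0375]
tool_rot: [[0.116, -0.993, -0.002], [-0.993, -0.116, 0.0], [-0.001, 0.002, -1.0]]
wrist_force: [-8.4, -0.4, -5.1]
grip_width: 0.235
```

Emit:
arm_command(commands=[[[0,0,0,0.01,0,-0.03,0],[0,0,0,0,0,0,0],[0,0,0,0,0,0,0]]])

```text
time_s: 20.05
ee_pos: [0.5107, -0.1212, 0.0374]
tool_rot: [[0.116, -0.993, -0.002], [-0.993, -0.116, -0.0], [-0.0, 0.002, -1.0]]
wrist_force: [-10.2, -1.4, -0.6]
grip_width: 0.238
```

```bash
python3 - <<'E'
from m import *
s=manip.get_state();print(s['time_s'],s['ee_pos'],s['tool_rot'][:,2],s['wrist_force'],s['ft_torque'])
f=grab('scene');g=grab('top');measure(g,f,s)
cv2.imwrite('pics/k1.png',cv2.resize(f['img'][130:260,300:460],(800,600),interpolation=cv2.INTER_CUBIC))
E
```

```text
20.05 [ 0.5107398  -0.12118141  0.03735813] [-2.10714617e-03 -6.17560248e-06 -9.99997780e-01] [-10.24829946  -1.39838517  -0.60628696] [-0.14415694  2.47394297  0.09580032]
top n 598 slope deg [ 0.34 -1.16] origin z 0.0421 expected 0.042
scene n 1026 slope deg [-0.22 -0.21] origin z 0.0424 expected 0.042
```

View pics/k1.png

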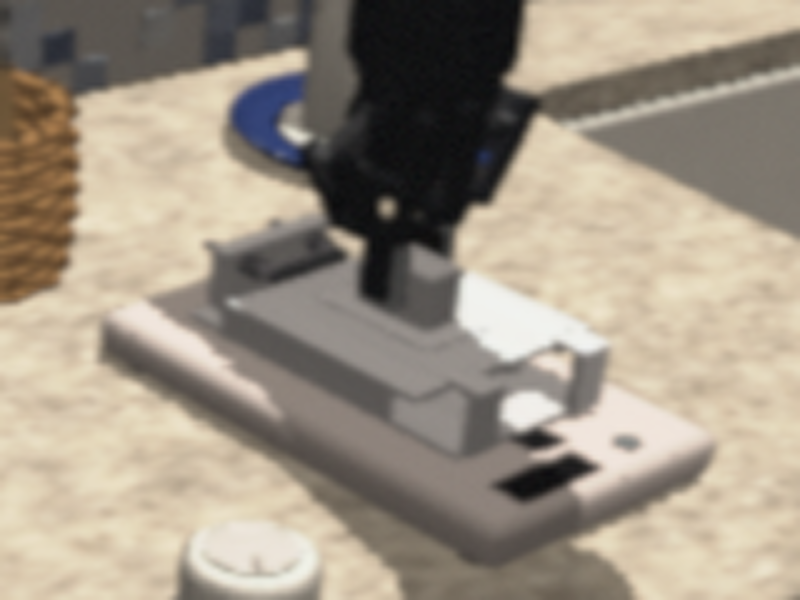

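It landed at origin z 0.042 as specified, with the web edge below lip height and the force transferring to the balls. Releasing gently.

Emit:
arm_command(commands=[[[0,0,0,0,0,0.02,0],[0,0,0,0,0,0.02,0.25],[0,0,0,0,0,0.02,0.35],[0,0,0,0,0,0,0.5],[0,0,0,0,0,0,0.6],[0,0,0,0,0,0,0.6],[0,0,0,0,0,0,0.6],[0,0,0,0,0,0,0.6]]], squeeze=20)

```text
time_s: 20.95
ee_pos: [0.5147, -0.1209, 0.04]
tool_rot: [[0.117, -0.993, 0.006], [-0.993, -0.117, -0.0], [0.001, -0.006, -1.0]]
wrist_force: [-0.3, 0.1, -0.2]
grip_width: 0.601
```

```bash
python3 - <<'E'
from m import *
s=manip.get_state();print(s['time_s'],s['ee_pos'],s['wrist_force'],s['ft_torque'],s['grip_width'])
f=grab('scene')
cv2.imwrite('pics/l1.png',cv2.resize(f['img'][130:260,300:460],(800,600),interpolation=cv2.INTER_CUBIC))
E
```

```text
20.95 [ 0.51466002 -0.12086139  0.04002799] [-0.26817328  0.13032974 -0.20064535] [0.02578606 0.06163388 0.0027659 ] 0.6010168770504216
```

View pics/l1.png

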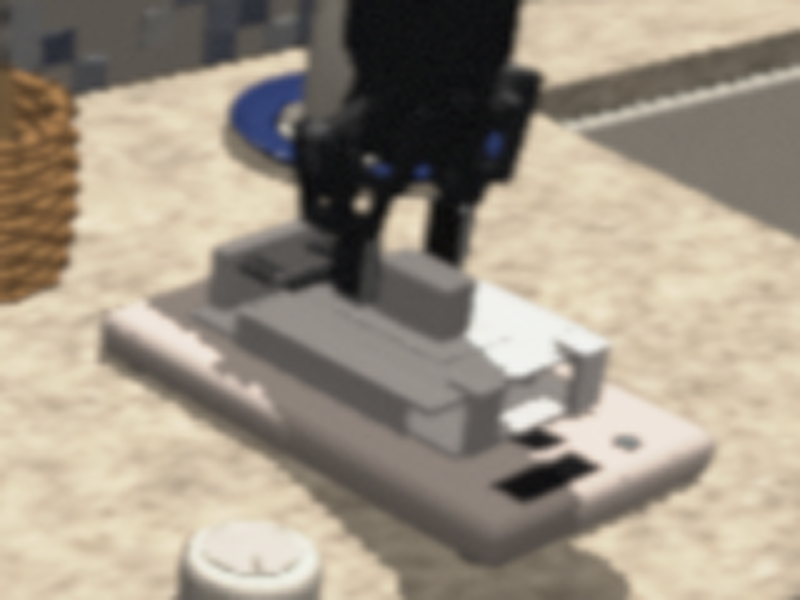

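The spring drew the plate back under the hooks and the tool forces read about zero. I'll withdraw straight up, then clear the view.

Emit:
arm_command(commands=[[[0,0,0,0,0,0.1,0.6],[0,0,0,0,0,0.3,0.6],[0,0,0,0,0,0.5,0.6],[0,0,0,0,0,0.8,0.6],[0,0,0,0,0,0.8,0.6],[0,0,0,0,0,0.8,0.6],[0,0,0,0,0,0.8,0.6],[0,0,0,0,0,0.8,0.6],[0,0,0,0,0,0.5,0.6],[0,0,0,0,0,0,0.6]]])

```text
time_s: 22.0
ee_pos: [0.5159, -0.1211, 0.1775]
tool_rot: [[0.117, -0.993, 0.01], [-0.993, -0.117, -0.002], [0.003, -0.01, -1.0]]
wrist_force: [-0.8, -0.8, 0.6]
grip_width: 0.598
```

Emit:
arm_command(commands=[[[0,0,0,0,-0.5,0,0.6],[0,0,0,0,-1,0,0.6],[0,0,0,0,-1,0,0.6],[0,0,0,0,-1,0,0.6],[0,0,0,0,-1,0,0.6],[0,0,0,0,-1,0,0.6],[0,0,0,0,-1,0,0.6],[0,0,0,0,-1,0,0.6],[0,0,0,0,-1,0,0.6],[0,0,0,0,-1,0,0.6],[0,0,0,0,-0.5,0,0.6],[0,0,0,0,0,0,0.6]]])

```text
time_s: 23.2
ee_pos: [0.5126, -0.3733, 0.1731]
tool_rot: [[0.113, -0.994, 0.003], [-0.994, -0.113, 0.001], [-0.0, -0.003, -1.0]]
wrist_force: [0.5, 0.5, 0.5]
grip_width: 0.598
```

```bash
python3 - <<'E'
from m import *
s=manip.get_state();print(s['time_s'],s['ee_pos'],s['wrist_force'])
f=grab('scene');g=grab('top')
cv2.imwrite('pics/n1.png',cv2.resize(f['img'][130:260,300:460],(800,600),interpolation=cv2.INTER_CUBIC))
cv2.imwrite('pics/n2.png',cv2.resize(g['img'][170:290,310:420],(550,600),interpolation=cv2.INTER_CUBIC))
cv2.imwrite('pics/n3.png',g['img'])
for n,F in(('top',g),('scene',f)):
    P=pts(F)
    k=(np.abs(P[...,2]-.061)<.006)&(np.hypot(P[...,0]-.502,P[...,1]+.1215)<.075)
    q=P[k];d=q-[.502,-.1215,0];A=np.c_[d[:,:2],np.ones(len(d))];w=np.ones(len(d),bool)
    for _ in range(5):
        c=np.linalg.lstsq(A[w],d[w,2],rcond=None)[0];w=np.abs(d[:,2]-A@c)<.0025
    print(n,w.sum(),'slopes',np.degrees(c[:2]).round(2),'origin z',c[2]-.022)
    k=(P[...,2]>.085)&(P[...,2]<.1)&(np.hypot(P[...,0]-.502,P[...,1]+.1215)<.04)
    print('boss',k.sum(),P[k].mean(0))
P=pts(g);B=((P[...,2]>.085)&(P[...,2]<.1)).astype(np.uint8);B[:175]=0;B[285:]=0;B[:,:320]=0;B[:,405:]=0
c=max(cv2.findContours(B,0,cv2.CHAIN_APPROX_NONE)[0],key=cv2.contourArea)
print(cv2.minAreaRect(np.array([ray(g,p[0],.093)[:2]*1000 for p in c],np.float32)))
E
```

```text
23.2 [ 0.51261596 -0.37325746  0.17313463] [0.50329878 0.49388703 0.47618863]
top 921 slopes [ 0.44 -0.22] origin z 0.037639641421665176
boss 130 [ 0.50196587 -0.12182692  0.09129594]
scene 924 slopes [ 0.24 -0.23] origin z 0.03933566674914497
boss 143 [ 0.49669479 -0.12018504  0.09097549]
((502.2135009765625, -120.9261703491211), (44.639976501464844, 22.89986228942871), 6.92465353012085)
```

View pics/n1.png

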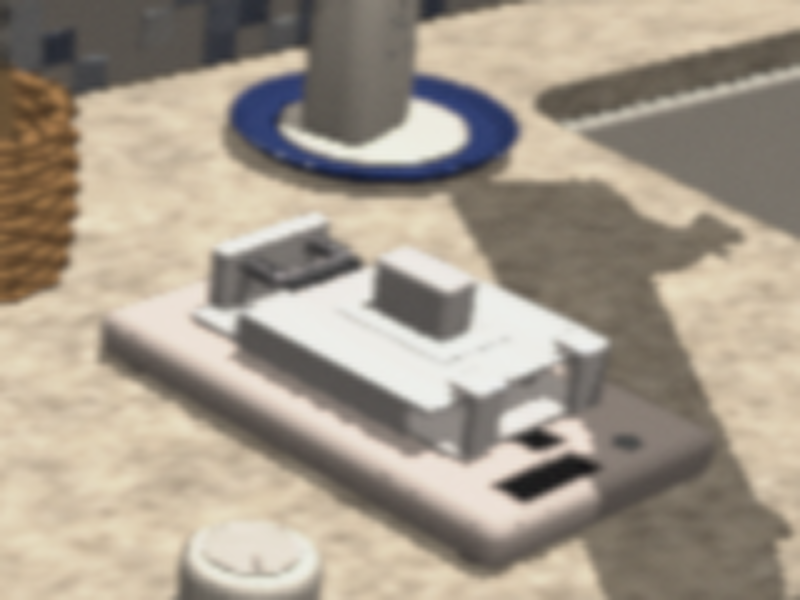

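View pics/n2.png

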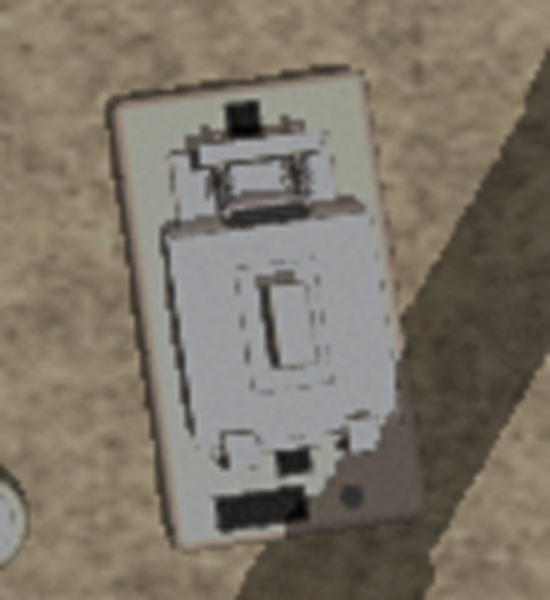

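View pics/n3.png

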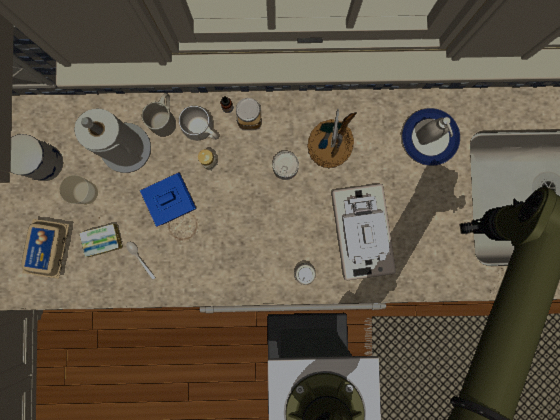

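```bash
python3 - <<'E'
from h import *
for n in('top','scene'):
    F=load(n);P=pts(F)
    for nm,z,r0,r1 in(('counter',0,.17,.3),('plate',.061,0,.075)):
        R=np.hypot(P[...,0]-.502,P[...,1]+.1215)
        k=(np.abs(P[...,2]-z)<.006)&(R<r1)&(R>r0)
        d=P[k]-[.502,-.1215,0];A=np.c_[d[:,:2],np.ones(len(d))];w=np.ones(len(d),bool)
        for _ in range(6):
            c=np.linalg.lstsq(A[w],d[w,2],rcond=None)[0];w=np.abs(d[:,2]-A@c)<.004
        r=(d[:,2]-A@c)[w]; print(n,nm,w.sum(),np.degrees(c[:2]).round(2),c[2].round(4),'sd',r.std().round(4),'slope se',np.degrees(r.std()/np.sqrt(w.sum())/d[w,0].std()).round(2))
E
```

```text
top counter 13110 [0.1  0.03] -0.0014 sd 0.0021 slope se 0.01
top plate 1312 [0.76 0.07] 0.0596 sd 0.0021 slope se 0.09
scene counter 13085 [ 0.03 -0.02] 0.0004 sd 0.0012 slope se 0.0
scene plate 1006 [ 0.39 -0.4 ] 0.0614 sd 0.0014 slope se 0.07
```

```bash
python3 - <<'E'
from h import *
a=np.radians(6.7)
L=[]
for i in range(3):
  for n in('top','scene'):
    F=grab(n);P=pts(F);d=P-[.502,-.1215,0]
    x=d[...,0]*np.cos(a)+d[...,1]*np.sin(a);y=-d[...,0]*np.sin(a)+d[...,1]*np.cos(a)
    k=(abs(x)<50)&(abs(y)<.052)&(x>-.048)&(x<.050)&~((abs(x)<.036)&(y>-.045)&(abs(y)<.045))&(abs(P[...,2]-.06)<.012)
    A=np.c_[x[k],y[k],np.ones(k.sum())];z=d[...,2][k];w=np.ones(len(z),bool)
    for _ in range(6):
        c=np.linalg.lstsq(A[w],z[w],rcond=None)[0];w=np.abs(z-A@c)<.005
    print(n,w.sum(),np.degrees(c[:2]).round(2),(c[2]-.022).round(4),'front',np.median(z[x[k]>.038]).round(4),'rear',np.median(z[x[k]<-.038]).round(4))
print(manip.get_state()['time_s'])
E
```

```text
top 440 [-0.2   0.07] 0.0371 front 0.059 rear 0.0592
scene 279 [0.05 0.18] 0.0391 front 0.0613 rear 0.0608
top 419 [-0.01 -0.07] 0.037 front 0.0588 rear 0.0593
scene 282 [-0.1  -0.13] 0.0391 front 0.0609 rear 0.0611
top 423 [-0.04  0.42] 0.0373 front 0.0593 rear 0.059
scene 273 [-0.03 -0.16] 0.039 front 0.061 rear 0.0609
23.6
```

With the roller and hook pixels left out, the plate reads level within about 0.2°. Origin z is 0.039 in the scene view, and 0.037 in the top view, whose counter reads -1.4 mm. That is home height, and the gripper touches nothing. Handing in.

```bash
python3 - <<'E'
from cell import manip
print(manip.close_job())
E
```

```text
the job is handed in; nothing more can be done
None
```

The plate is back on the scale, let go and held under both hooks. I handed the job in at about 23.6 s of the 54 s allowed.

**What I did:**
- **Grip and approach:** I gripped the plate by its boss, carried it over the scale and felt the roller's first touch.
- **Push and lower:** I pushed about 12 to 13 mm further, at 9 to 10 N, and lowered it past the hooks onto the balls without touching the hooks.
- **Release:** I let go and the spring drew the plate home. I then withdrew straight up and clear.

**Last checks:**
- **Position:** the boss centre is at (0.502, -0.121), which matches the ball centre at an offset of about -11 mm. Yaw is 6.9°, against 6.6 to 6.7° for the scale.
- **Height and level:** the plate's origin is at z 0.039, which is home height. Most fits put the tilt at 0.2° or less; one top-view fit read 0.4°.
- **Forces:** the readings taken with the plate against the roller and balls peaked near 10 N sideways, under the 25 N limit. Force was read only at the end of each move.
- **Bystanders:** the final picture shows the timer, tin, spice jar and blue plate where they started.

**What failed or disagreed:**
- **First grasp missed:** the reported TCP height read about 33 mm lower than the true height. I measured the difference by camera and by touching the boss top (up to about 16 N on the plate, on the worktop), then regripped.
- **Top camera reads low:** it put the plate's origin at 0.037. It also reads the counter at -1.4 mm, which explains most of that gap.
- **First tilt fits:** they gave 0.4 to 0.8° until I masked out the roller and hooks.

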